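Draw the tight lid off the docked tablet caddy

ROBOT

A 6-joint arm with a two-finger parallel gripper is mounted at the origin on a cart in front of the work surface, level with it; the furniture and walls round the work are solid. World frame = base frame: x ahead of the robot, y to its left, z up, the work surface at z = 0. Lengths are in m, angles in degrees, forces in N, time in s.
With the tool pointing down it reaches from about 0.25 to 0.725 m from the base axis. Payload 9.7 kg.
Tool frame: the origin (TCP) lies on the centre line of the jaws, within the pads' length; the fingertips stand 19 mm ahead of it and the grasp point (between the pads) is the TCP (bot.tcp_to_tips is the z of the fingertips in the tool frame, in m); z points along the fingers, y is the line along which they close (so a half turn about z gives the same grasp; the last joint's range is limited). The gripper opens to 85 mm and grips with 20 to 120 N. Pads are 22 mm wide; open, the fingers measure 114 mm over their backs; the gripper's body (76 mm by 85 mm) begins 54 mm behind the grasp point. The pads swing forward as they close: fully open they stand 13 mm farther back than shut.
Start: joints at [64.171, 4.979, 10.078, 95.1, 0, 90], TCP at [0.24, 0.495, 0.25] pointing down, gripper open.
Joint ranges: [-179.16, 179.16], [-48.56, 103.87], [-65.8, 70.77], [-126.05, 130.52], [-82.76, 87.17], [-180, 180]. Speed limits (degrees/s): [127.2, 127.2, 147.25, 180, 180, 180].

INTERFACE

Orientations are given as [roll, pitch, yaw] about the fixed x, y, z axes, in that order (R = Rz(yaw) Ry(pitch) Rx(roll)).
In Python, from workcell import bot gives the robot as it stands. The module is installed in compiled form; this text tells all that it offers.
- The arm moves only by the tool play_rows, never from a script. Its argument "increments" is a list of rows, each an object with "slide": the shift along the tool's x, y, z in mm, a list of three; "angular": the turn, a rotation vector about the tool's x, y, z in degrees, a list of three; "claw": the opening, from -1 (shut) to 1 (fully open). In form: [{"slide": [x, y, z], "angular": [rx, ry, rz], "claw": claw}, ...]. A call has 1 to 8 rows; each row shifts and turns the commanded pose from where the row before left it, along the tool's axes as they then stand; what a row does not reach is not made up. A row lasts 1/10 s, in which the tool goes at most 50 mm and 8.59 degrees, less where a joint would pass 70% of its speed; a pose out of reach is approached as far as the arm can. A call is refused whole if a number of a shift passes 50 or a number of a turn 8.59, either way. A call with a gripper value outside its range is refused whole. The fingers move at their own pace and stop on an object; "squeeze" is the grip in N (left out, the last holds). Time passes only in rows, so rows that do not move let the fingers close. It gives the time, the measured TCP pose, the force, the opening and the grip force at its end, in the units of the state.
- bot.get_obs(): the state, without advancing time (a new reading comes with each control period).
- bot.camera(name): name is "scene" or "top" or "wrist"; returns the picture (480x640x3 uint8, red, green, blue); there is no depth.
- bot.camera_info(name): a dict with "fovy" (degrees; the focal length in pixels is half the picture's height over the tangent of half this angle, whatever the lens; pixels are square), "cx", "cy" (the principal point, pixels), "R" (3x3) and "t" (3): a world point X has camera coordinates R X + t. Camera axes: x right, y down, z forward; pixel columns grow to the right and rows downward; lengths in m; the calibration is good to about 2 mm. The wrist camera is an equidistant fisheye: a pixel r from the principal point sees the ray r / f radians off the axis. A picture is of the moment at which its call begins: read the wrist's pose just before it. camera_info takes no time and is no camera call; for the wrist camera it gives the pose at the moment of the call.
- bot.job_done(): hands the job in; it is judged then, once.
The state is a dict: "time": time; "q": joint angles; "qd": joint speeds; "joint_efforts": joint torques, N m; "ee_pos": TCP position; "tcp_rot": TCP orientation; "wrist_force": force on the tool from outside, world axes, zero at the start; "torque": the same for the moment, N m; "opening": finger opening in m; "grasp_force": force on a finger pad.
Only numpy, scipy, OpenCV 4.12 (cv2) and the standard library are available. Lean on these libraries where they do the work, as an engineer would, in place of code of your own. Each camera call takes 0.05 s, during which the arm holds its last target. There are 200 camera calls.

TASK

Open the blue tablet caddy that leans in its white dock: push the dock's sliding latch fully home over the caddy's foot so that the caddy is held down, then draw the tight, deep lid straight off along the caddy's slanting axis and stand it upright, rim down, on clear worktop away from the dock. Leave the caddy seated and latched in the dock, and do not disturb the mug, the brush and the soap dish.

Things in the scene. Friction and masses are not known exactly. Their poses are not given: they have to be found in the camera images.
- dock: fixed white steel dock on birch cheeks, 140 x 260 mm, 105 mm high. Origin on the worktop under the middle of the caddy's seat; z up, x level, away from the robot, y left. The seat plate rises 30 degrees from level towards +x, so the caddy on it leans 30 degrees towards -x. A steel fork that slides in along -y from the left is its latch: its two prongs pass over the caddy's foot lugs
- dock_seat (a point): point in the middle of the slanted seat plate, 52 mm above the dock's origin, where the middle of the caddy's underside belongs (axes as the dock's, not slanted). The worktop nearer the robot than the dock, from straight ahead of the robot to 0.24 m to its right, is clear; fixed jars stand beyond that on the right
- latch_tab (a point): middle of the red grip on the latch's upright tab, 41 mm above the seat plate, square to it. The grip is 52 mm wide (x), 9 mm thick (y), 14 mm high; the steel tab below it is 50 mm wide, 6 mm thick. The latch's flat fork runs from the tab's foot, 34 mm below, towards the caddy. Axes: x up the slope, y level to the left, away from the caddy (it closes to -y), z square to the seat
- latch_plate (a joint): travel of the sliding fork latch, m: 0 fully withdrawn, 0.080 home against its stop, grows as it is pushed towards the caddy (the dock's -y); friction about 2.5 N, stays where left. It starts below 0.025; only beyond 0.04 do the prongs reach over the caddy's foot lugs
- caddy_foot (a point): loose blue caddy, 0.55 kg: middle of its underside; axes x up the slope, y left, z along the caddy's axis, which leans 30 degrees. Body 103 x 143 mm up to 40 mm with a steel lug (60 x 10 x 5 mm) at the foot of the front and of the back, then an aluminium neck 95 x 135 mm up to 115 mm over which the lid fits. 2 mm of play in the seat. Without the latch it comes up with the lid
- lid_grip (a point): middle of the wooden bar grip on the loose blue lid (0.26 kg): bar 16 mm thick (x), 84 mm long (y), 26 mm high (z), flat faces, its underside 7.5 mm above the lid's top face. Axes: z along the lid's axis (the caddy's while it is on), x across the bar, up the slope at the start, y along the bar. It lies 100 mm from the rim, 20.5 mm above the lid's top face
- lid_rim (a point): middle of the lid's open lower rim; lid 103 x 143 x 80 mm without the grip, open 75 mm deep. The rim starts on the shoulder 40 mm above caddy_foot along the caddy's axis; the lid is clear of the neck after 76 mm of straight travel along that axis. A soft seal near the neck's top grips it all the way: 8 to 18 N draw it off
- mug_mid (a point): spotted white mug, 92 x 127 x 93 mm, loose, standing behind the dock; middle, half-way up
- scrub_brush_mid (a point): wooden scrubbing brush, 61 x 154 x 46 mm, loose, left and in front of the dock; its middle
- soap_dish_mid (a point): dish with a green soap, 88 x 123 x 34 mm, loose, behind the dock on the left; its middle

How it is judged (in metres and radians):
On the way, in this order (a step that is already met when the one before it is completed fails the run):
1. the latch is pushed home while the lid is still down on the caddy (value of joint latch_plate above 0.072 m and distance between caddy_foot and dock_seat below 0.008 m and distance between lid_rim and caddy_foot below 0.046 m), for 0.2 s.
2. the lid is drawn clear of the neck, the caddy staying latched in its seat (value of joint latch_plate above 0.072 m and z of lid_rim in the frame of caddy_foot above 0.116 m and distance between caddy_foot and dock_seat below 0.01 m), for 0.1 s.
At the end, for the whole second after the job is handed in: The lid stands still and upright (within 3 degrees) on its rim on the worktop, clear of the dock; the caddy sits in the dock's seat within 8 mm of its place and the latch is home (over 72 of its 80 mm) (value of joint latch_plate above 0.072 m and distance between caddy_foot and dock_seat below 0.008 m and height (world z) of lid_rim below 0.006 m and angle between lid_rim's own z axis and vertical below 0.06 rad and height (world z) of lid_grip above 0.09 m and horizontal distance between lid_rim and dock_seat above 0.12 m and contact force between lid and dock below 0.1 N and linear speed of each of lid, caddy below 0.02 m/s); the robot touches nothing.
It fails at once if the caddy is lifted or tipped more than 12 mm out of its seat (distance between caddy_foot and dock_seat above 0.012 m).
It fails at once if the mug is pushed more than 30 mm (distance of mug_mid from where it was at the start of the episode above 0.03 m).
It fails at once if the brush is pushed more than 30 mm (distance of scrub_brush_mid from where it was at the start of the episode above 0.03 m).
It fails at once if the soap dish is pushed more than 30 mm (distance of soap_dish_mid from where it was at the start of the episode above 0.03 m).
It also fails if it takes over 54 s, if anything falls off the work surface, if the arm or the gripper's body presses on something with over 40 N, if the wrist force passes 120 N, or if a joint passes its speed limit or range.

## Working session

There is one attempt and no reset: what is moved stays moved. The work goes in short steps, Python scripts to look and compute and a tool call to move; the robot and the scene stay as the last step left them, time stands still between calls to the robot, and variables do not carry over. Pictures are saved under pics/ and viewed, at most 10 in all, crops included, and the job is handed in when it is done.

Besides the shell and the picture viewer there is one more tool, called as name(argument=value, ...) on one line, values as JSON. play_rows: Moves the arm, as the interface text tells. Its arguments: {"type":"object","properties":{"increments":{"type":"array"},"squeeze":{"type":"number"}},"required":["increments"]}

```bash
mkdir -p pics; python3 - <<'E'
from workcell import bot
import cv2
print(bot.get_obs(), bot.tcp_to_tips)
for n in("scene","top","wrist"):
    print(n,bot.camera_info(n))
    cv2.imwrite(f"pics/{n}0.png",bot.camera(n)[:,:,::-1])
E
```

```text
{'time': 0.0, 'q': array([ 6.41708157e+01,  5.00970152e+00,  1.00333016e+01,  9.50991625e+01,
       -1.48657240e-03,  8.99989907e+01]), 'qd': array([-0.08805469,  0.03985533, -0.06874109,  0.07836515, -0.00032777,
        0.07263407]), 'joint_efforts': array([-5.68309024e-04, -5.20387244e+01,  4.64799035e+01,  1.66020251e-02,
        4.80921415e-05,  8.30677777e-06]), 'ee_pos': array([0.23954397, 0.4948612 , 0.24958615]), 'tcp_rot': array([-1.79924438e+02,  1.48524000e-03,  1.54171827e+02]), 'wrist_force': array([ 0.01353213, -0.66119492,  0.08081822]), 'torque': array([ 0.01392359, -0.0137953 , -0.00273903]), 'grasp_force': 0.0, 'opening': 0.08530113383316393} 0.019
scene {'fovy': 54.38768487092662, 'cx': 318.4016469417515, 'cy': 240.68621105865964, 'R': array([[ 0.81648948, -0.57732145,  0.00669889],
       [-0.43905438, -0.62839333, -0.64214724],
       [ 0.37493491,  0.52136528, -0.76655206]]), 't': array([-0.40720168,  0.42080067,  0.65372024])}
top {'fovy': 42.80081684927172, 'cx': 316.8047189590532, 'cy': 243.17139211113786, 'R': array([[-0.0645745 , -0.99790935, -0.00265727],
       [-0.93446483,  0.06140293, -0.3507209 ],
       [ 0.35015083, -0.0201645 , -0.93647626]]), 't': array([0.15205205, 0.56958071, 1.10954524])}
wrist {'fovy': 65.70646984690485, 'cx': 314.6067027908826, 'cy': 234.14206426661065, 'R': array([[ 0.43506806,  0.90039702, -0.00098997],
       [ 0.86419151, -0.41726455,  0.28118201],
       [ 0.25276237, -0.12318884, -0.95965395]]), 't': array([-0.54984002, -0.03883035,  0.37989598])}
```

View pics/scene0.png

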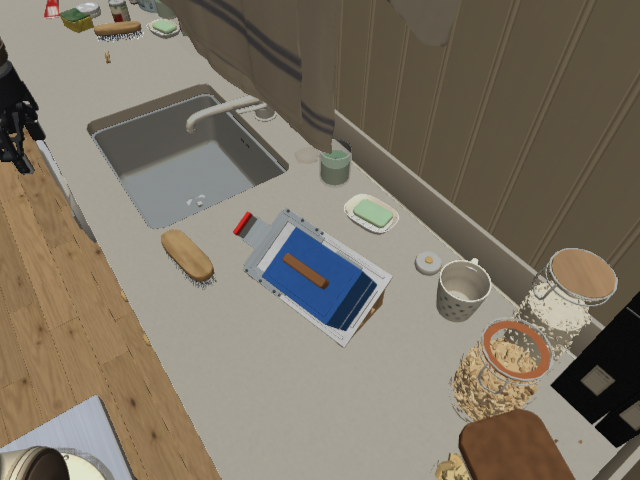

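View pics/top0.png

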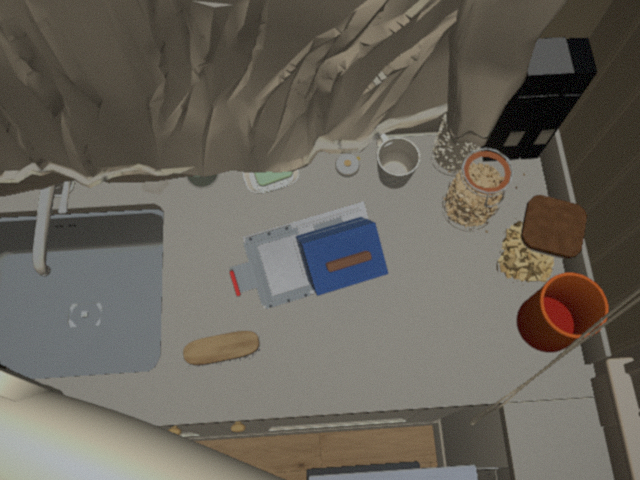

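Scene: red grip at (245,223), wooden bar at (305,270), brush at (187,257). Top: red grip at (236,281), bar at (349,262), brush at (221,347); the dock is yawed by roughly 15°.

```bash
cat > h.py <<'E'
import numpy as np, cv2
from workcell import bot
def ray(name,u,v,ci=None):
    c=ci or bot.camera_info(name); f=240/np.tan(np.radians(c["fovy"]/2))
    x,y=(u-c["cx"])/f,(v-c["cy"])/f
    if name=="wrist":
        r=np.hypot(x,y); k=np.sin(r)/max(r,1e-9); d=np.array([x*k,y*k,np.cos(r)])
    else: d=np.array([x,y,1.])
    R=np.array(c["R"]); d=R.T@d
    return -R.T@np.array(c["t"]), d/np.linalg.norm(d)
def tri(*rays):
    A=np.zeros((3,3));b=np.zeros(3)
    for o,d in rays:
        P=np.eye(3)-np.outer(d,d);A+=P;b+=P@o
    p=np.linalg.solve(A,b)
    return p,[np.linalg.norm(np.cross(p-o,d))*1e3 for o,d in rays]
def plane(r,z):
    o,d=r; return o+d*(z-o[2])/d[2]
def biggest(m,box):
    k=np.zeros_like(m);x0,y0,x1,y1=box;k[y0:y1,x0:x1]=m[y0:y1,x0:x1]
    n,l,s,c=cv2.connectedComponentsWithStats(k)
    i=1+np.argmax(s[1:,4]);return (l==i).astype(np.uint8)
def ends(m):
    q=cv2.findContours(m,0,cv2.CHAIN_APPROX_NONE)[0][0]
    (c,wh,a)=cv2.minAreaRect(q);b=cv2.boxPoints((c,wh,a))
    e=[(b[i]+b[(i+1)%4])/2 for i in range(4)]
    p=(e[0],e[2]) if np.linalg.norm(e[0]-e[2])>np.linalg.norm(e[1]-e[3]) else (e[1],e[3])
    return np.array(c),sorted([tuple(x) for x in p]),b
def red(im): 
    h=cv2.cvtColor(im,cv2.COLOR_RGB2HSV);return (((h[...,0]<6)|(h[...,0]>174))&(h[...,1]>170)&(h[...,2]>60)).astype(np.uint8)
def wood(im):
    h=cv2.cvtColor(im,cv2.COLOR_RGB2HSV);return ((h[...,0]<20)&(h[...,1]>80)&(h[...,2]>40)).astype(np.uint8)
E
python3 - <<'E'
from h import *
bx={"scene":{"red":(225,200,265,245),"wood":(270,240,340,300)},"top":{"red":(220,260,250,305),"wood":(315,240,385,285)}}
im={n:cv2.imread(f"pics/{n}0.png")[:,:,::-1].copy() for n in bx}
for k,f in(("red",red),("wood",wood)):
    r={n:ends(biggest(f(im[n]),bx[n][k])) for n in bx}
    print(k,r)
    print("c",tri(*[ray(n,*r[n][0]) for n in bx]))
    for a in (0,1):
      for b in (0,1):
        print(a,b,tri(ray("scene",*r["scene"][1][a]),ray("top",*r["top"][1][b])))
E
```

```text
red {'scene': (array([242.10739136, 223.275177  ]), [(np.float32(234.8725), np.float32(233.61075)), (np.float32(249.34229), np.float32(212.9396))], array([[232.5235 , 231.96645],
       [246.99329, 211.2953 ],
       [251.69128, 214.58391],
       [237.2215 , 235.25505]], dtype=float32)), 'top': (array([234.6353302 , 282.46014404]), [(np.float32(231.2436), np.float32(270.92828)), (np.float32(238.02705), np.float32(293.992))], array([[230.18788, 271.2388 ],
       [232.29933, 270.61777],
       [239.08278, 293.6815 ],
       [236.97133, 294.30252]], dtype=float32))}
c (array([0.5122552, 0.2808222, 0.0850385]), [np.float64(1.0938179277665665), np.float64(1.093817927766625)])
0 0 (array([0.51784871, 0.28773845, 0.06648683]), [np.float64(24.67518780233311), np.float64(24.675187802333106)])
0 1 (array([0.4918033 , 0.27614113, 0.07195529]), [np.float64(1.4094644708148982), np.float64(1.4094644708148771)])
1 0 (array([0.53257872, 0.28542625, 0.09819446]), [np.float64(0.6772290621342554), np.float64(0.6772290621341155)])
1 1 (array([0.50339261, 0.26947008, 0.11326302]), [np.float64(21.409338
[... 497 characters left out ...]
 263.01556],
       [368.5104 , 250.10551],
       [371.05368, 258.4619 ],
       [328.63498, 271.37195]], dtype=float32))}
c (array([0.51447663, 0.05994636, 0.17034391]), [np.float64(0.3724236433589816), np.float64(0.3724236433589526)])
0 0 (array([0.50134776, 0.10016936, 0.17765454]), [np.float64(1.1267146738006584), np.float64(1.1267146738007472)])
0 1 (array([0.47453198, 0.03272328, 0.27846298]), [np.float64(12.08978240883531), np.float64(12.089782408835205)])
1 0 (array([0.56656627, 0.09230549, 0.03117786]), [np.float64(15.2510766828075), np.float64(15.251076682807568)])
1 1 (array([0.52635392, 0.01923007, 0.16621044]), [np.float64(0.03757308733270082), np.float64(0.03757308733282021)])
```

```bash
cat >> h.py <<'E'
from scipy.spatial.transform import Rotation as Ro
PSI=15.0
SEAT=np.array([0.5816,0.080,0.052])
def DR(psi=None): return Ro.from_euler("ZY",[PSI if psi is None else psi,-30],degrees=True).as_matrix()  # cols s, ey, a
def tool_dock(psi=None):
    D=DR(psi); return np.c_[D[:,1],D[:,0],-D[:,2]]
def cur():
    o=bot.get_obs(); return np.array(o["ee_pos"]),Ro.from_euler("xyz",o["tcp_rot"],degrees=True).as_matrix(),o
def togo(p,Rt):
    c,R,o=cur()
    print("rotvec deg",np.round(Ro.from_matrix(R.T@Rt).as_rotvec(degrees=True),2),"slide after rot mm",np.round(Rt.T@(p-c)*1e3,1),"slide before",np.round(R.T@(p-c)*1e3,1),"t",o["time"])
E
python3 - <<'E'
from h import *
c,R,o=cur(); w=bot.camera_info("wrist")
print("cam in tool", R.T@(-w["R"].T@w["t"]-c), "axis in tool",R.T@w["R"][2])
D=DR(); print(D.round(3))
L=np.array([.5123,.2808,.085])
print("L in dock",D.T@(L-SEAT),"bar",D.T@(np.array([.5145,.0599,.1703])-SEAT))
togo(L+D@[0,.06,.08],tool_dock())
E
```

```text
cam in tool [ 0.06993617  0.00019263 -0.12526715] axis in tool [-2.81173782e-01  3.67139387e-04  9.59656798e-01]
[[ 0.837 -0.259 -0.483]
 [ 0.224  0.966 -0.129]
 [ 0.5    0.     0.866]]
L in dock [0.00353751 0.21189407 0.03606274] bar [-0.00148554 -0.00204835  0.13745875]
rotvec deg [-28.17 -12.84  48.02] slide after rot mm [-217.4   97.8  166.7] slide before [-269.3  -54.6   95.5] t 0.15
```

play_rows(increments=[{"slide": [0, 0, 0], "angular": [-4.02, -1.83, 6.86], "claw": -1}, {"slide": [0, 0, 0], "angular": [-4.02, -1.83, 6.86], "claw": -1}, {"slide": [0, 0, 0], "angular": [-4.02, -1.83, 6.86], "claw": -1}, {"slide": [0, 0, 0], "angular": [-4.02, -1.83, 6.86], "claw": -1}, {"slide": [0, 0, 0], "angular": [-4.02, -1.83, 6.86], "claw": -1}, {"slide": [0, 0, 0], "angular": [-4.02, -1.83, 6.86], "claw": -1}, {"slide": [0, 0, 0], "angular": [-4.02, -1.83, 6.86], "claw": -1}, {"slide": [0, 0, 0], "angular": [0, 0, 0], "claw": -1}])

```text
time: 0.95
ee_pos: [0.2385, 0.4948, 0.2493]
tcp_rot: [150.0, -0.0, 105.0]
wrist_force: [-0.6, 0.9, 0.0]
opening: -0.0003
grasp_force: 0.0
```

play_rows(increments=[{"slide": [-27, 12, 20], "angular": [0, 0, 0], "claw": -1}, {"slide": [-27, 12, 20], "angular": [0, 0, 0], "claw": -1}, {"slide": [-27, 12, 20], "angular": [0, 0, 0], "claw": -1}, {"slide": [-27, 12, 20], "angular": [0, 0, 0], "claw": -1}, {"slide": [-27, 12, 20], "angular": [0, 0, 0], "claw": -1}, {"slide": [-27, 12, 20], "angular": [0, 0, 0], "claw": -1}, {"slide": [-27, 12, 20], "angular": [0, 0, 0], "claw": -1}, {"slide": [0, 0, 0], "angular": [0, 0, 0], "claw": -1}])

```text
time: 1.75
ee_pos: [0.4283, 0.3466, 0.1691]
tcp_rot: [150.2, 0.1, 105.0]
wrist_force: [-1.1, -0.8, -0.0]
opening: 0.0
grasp_force: 0.0
```

```bash
python3 - <<'E'
from h import *
import pickle
L=np.array([.5123,.2808,.085]);D=DR()
togo(L+D@[0,.06,.08],tool_dock())
pickle.dump(bot.camera_info("wrist"),open("w1.pkl","wb"))
cv2.imwrite("pics/w1.png",bot.camera("wrist")[:,:,::-1])
E
```

```text
rotvec deg [-0.18  0.06  0.06] slide after rot mm [-25.3  13.5  24.9] slide before [-25.3  13.6  24.9] t 1.75
```

View pics/w1.png

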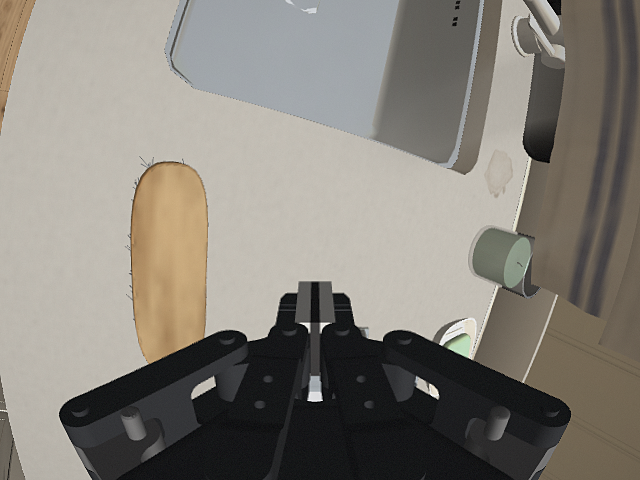

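The wrist view shows only the brush (170,260) and the sink, because the gripper hides the dock. The two-view fix is good enough for pushing.

```bash
python3 - <<'E'
from h import *
L=np.array([.5123,.2808,.085]);D=DR()
togo(L+D@[0,.04,.010],tool_dock())
E
```

```text
rotvec deg [-0.13  0.01  0.02] slide after rot mm [-46.6  13.4  95.9] slide before [-46.6  13.6  95.9] t 1.8
```

play_rows(increments=[{"slide": [-5, 2, 12], "angular": [0, 0, 0], "claw": -1}, {"slide": [-5, 2, 12], "angular": [0, 0, 0], "claw": -1}, {"slide": [-6, 2, 12], "angular": [0, 0, 0], "claw": -1}, {"slide": [-6, 2, 12], "angular": [0, 0, 0], "claw": -1}, {"slide": [-6, 2, 12], "angular": [0, 0, 0], "claw": -1}, {"slide": [-6, 2, 12], "angular": [0, 0, 0], "claw": -1}, {"slide": [-6, 1, 12], "angular": [0, 0, 0], "claw": -1}, {"slide": [-6, 0, 12], "angular": [0, 0, 0], "claw": -1}])

```text
time: 2.6
ee_pos: [0.4963, 0.3201, 0.0933]
tcp_rot: [150.0, -0.1, 105.0]
wrist_force: [0.0, -0.1, -0.6]
opening: 0.0
grasp_force: 0.0
```

```bash
python3 - <<'E'
from h import *
L=np.array([.5123,.2808,.085]);D=DR()
togo(L+D@[0,.04,.010],tool_dock())
s=bot.camera("scene");t=bot.camera("top")
a=cv2.resize(s[170:370,150:400],None,fx=1.6,fy=1.6); b=cv2.resize(t[190:390,170:420],None,fx=1.6,fy=1.6)
cv2.imwrite("pics/p2.png",np.hstack([a,b])[:,:,::-1])
E
```

```text
rotvec deg [-0.   -0.05 -0.02] slide after rot mm [-2.1  0.4 -0.2] slide before [-2.1  0.4 -0.2] t 2.6
```

View pics/p2.png

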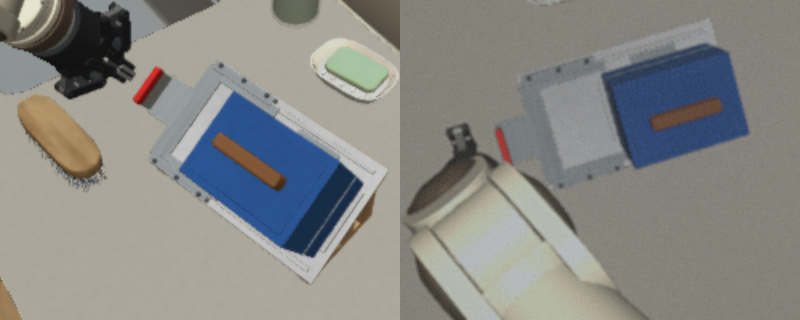

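The fingertips (scene crop ~(125,70)) stand just left of the red grip (148,85) and in line with it. Now I push along -tool x.

play_rows(increments=[{"slide": [-8, 0, 0], "angular": [0, 0, 0], "claw": -1}, {"slide": [-8, 0, 0], "angular": [0, 0, 0], "claw": -1}, {"slide": [-8, 0, 0], "angular": [0, 0, 0], "claw": -1}, {"slide": [-8, 0, 0], "angular": [0, 0, 0], "claw": -1}, {"slide": [-8, 0, 0], "angular": [0, 0, 0], "claw": -1}])

```text
time: 3.2
ee_pos: [0.506, 0.2816, 0.0947]
tcp_rot: [150.0, -0.1, 105.0]
wrist_force: [-2.2, 1.8, 1.3]
opening: -0.0001
grasp_force: 1.6
```

play_rows(increments=[{"slide": [-8, 0, 0], "angular": [0, 0, 0], "claw": -1}, {"slide": [-8, 0, 0], "angular": [0, 0, 0], "claw": -1}, {"slide": [-8, 0, 0], "angular": [0, 0, 0], "claw": -1}, {"slide": [-6, 0, 0], "angular": [0, 0, 0], "claw": -1}])

```text
time: 3.6
ee_pos: [0.5139, 0.2522, 0.0941]
tcp_rot: [150.0, -0.1, 105.0]
wrist_force: [-2.1, 2.6, 1.6]
opening: 0.0001
grasp_force: 1.5
```

play_rows(increments=[{"slide": [-4, 0, 0], "angular": [0, 0, 0], "claw": -1}, {"slide": [-4, 0, 0], "angular": [0, 0, 0], "claw": -1}, {"slide": [-3, 0, 0], "angular": [0, 0, 0], "claw": -1}])

```text
time: 3.9
ee_pos: [0.5166, 0.242, 0.094]
tcp_rot: [150.0, -0.1, 105.0]
wrist_force: [-1.8, 2.5, 2.2]
opening: 0.0003
grasp_force: 1.4
```

play_rows(increments=[{"slide": [-3, 0, 0], "angular": [0, 0, 0], "claw": -1}, {"slide": [-2, 0, 0], "angular": [0, 0, 0], "claw": -1}])

```text
time: 4.1
ee_pos: [0.5178, 0.2373, 0.094]
tcp_rot: [150.0, -0.1, 105.0]
wrist_force: [-1.1, 3.1, 1.6]
opening: -0.0001
grasp_force: 1.3
```

play_rows(increments=[{"slide": [-2, 0, 0], "angular": [0, 0, 0], "claw": -1}, {"slide": [-2, 0, 0], "angular": [0, 0, 0], "claw": -1}])

```text
time: 4.3
ee_pos: [0.5188, 0.2335, 0.0939]
tcp_rot: [150.0, -0.1, 105.0]
wrist_force: [-2.4, 2.5, 0.9]
opening: 0.0001
grasp_force: 1.3
```

play_rows(increments=[{"slide": [-2, 0, 0], "angular": [0, 0, 0], "claw": -1}, {"slide": [-2, 0, 0], "angular": [0, 0, 0], "claw": -1}])

```text
time: 4.5
ee_pos: [0.5198, 0.2296, 0.0939]
tcp_rot: [150.0, -0.1, 105.0]
wrist_force: [-1.9, 2.3, 1.4]
opening: 0.0001
grasp_force: 1.3
```

play_rows(increments=[{"slide": [-2, 0, 0], "angular": [0, 0, 0], "claw": -1}, {"slide": [-2, 0, 0], "angular": [0, 0, 0], "claw": -1}])

```text
time: 4.7
ee_pos: [0.5209, 0.2257, 0.0939]
tcp_rot: [150.0, -0.1, 105.0]
wrist_force: [-2.7, 2.0, 0.6]
opening: 0.0001
grasp_force: 1.3
```

play_rows(increments=[{"slide": [-2, 0, 0], "angular": [0, 0, 0], "claw": -1}, {"slide": [-1, 0, 0], "angular": [0, 0, 0], "claw": -1}])

```text
time: 4.9
ee_pos: [0.5215, 0.2233, 0.094]
tcp_rot: [150.0, -0.1, 105.1]
wrist_force: [-3.5, 8.7, -0.2]
opening: 0.0002
grasp_force: 4.7
```

play_rows(increments=[{"slide": [-1, 0, 0], "angular": [0, 0, 0], "claw": -1}, {"slide": [-1, 0, 0], "angular": [0, 0, 0], "claw": -1}, {"slide": [0, 0, 0], "angular": [0, 0, 0], "claw": -1}])

```text
time: 5.2
ee_pos: [0.5215, 0.2232, 0.094]
tcp_rot: [150.0, -0.3, 105.2]
wrist_force: [-5.7, 15.3, -0.3]
opening: 0.0004
grasp_force: 7.9
```

```bash
python3 - <<'E'
from h import *
print(bot.get_obs()["wrist_force"])
im=bot.camera("scene"); cv2.imwrite("pics/s3.png",im[:,:,::-1])
m=biggest(red(im),(225,200,300,275)); e=ends(m); print(e,m.sum())
D=DR()
L=np.array([.5123,.2808,.085])
c0=np.array([242.1,223.3])
for d in(.05,.06,.07,.08):
    ci=bot.camera_info("scene");f=240/np.tan(np.radians(ci["fovy"]/2))
    q=ci["R"]@(L-D[:,1]*d)+ci["t"]; print(d,q[:2]/q[2]*f+[ci["cx"],ci["cy"]])
E
```

```text
[-5.70176986 15.34271277 -0.3268596 ]
(array([268.65383911, 241.76922607]), [(np.float32(261.42307), np.float32(252.61537)), (np.float32(275.8846), np.float32(230.92308))], array([[258.76923, 250.84615],
       [273.23077, 229.15385],
       [278.53845, 232.6923 ],
       [264.0769 , 254.3846 ]], dtype=float32)) 153
0.05 [260.69836499 235.27950354]
0.06 [264.41783481 237.80817436]
0.07 [268.17096179 240.35972692]
0.08 [271.95820486 242.93447319]
```

Latch travelled ~72 mm and hit a rigid stop (15 N with no further motion). Next I back off and hover over the lid bar.

```bash
python3 - <<'E'
from h import *
D=DR()
togo(np.array([.5145,.0599,.1703])+D@[0,0,.09],tool_dock())
E
```

```text
rotvec deg [-0.02 -0.38  0.06] slide after rot mm [-155.9   -4.4 -180.6] slide before [-154.7   -4.6 -181.6] t 5.25
```

play_rows(increments=[{"slide": [8, 0, 0], "angular": [0, 0, 0], "claw": -1}, {"slide": [8, 0, -10], "angular": [0, 0, 0], "claw": -1}, {"slide": [0, 0, -28], "angular": [0, 0, 0], "claw": 0}, {"slide": [0, 0, -28], "angular": [0, 0, 0], "claw": 1}, {"slide": [0, 0, -28], "angular": [0, 0, 0], "claw": 1}, {"slide": [0, 0, -28], "angular": [0, 0, 0], "claw": 1}, {"slide": [0, 0, -28], "angular": [0, 0, 0], "claw": 1}, {"slide": [0, 0, -28], "angular": [0, 0, 0], "claw": 1}])

```text
time: 6.05
ee_pos: [0.4314, 0.2128, 0.2502]
tcp_rot: [149.9, -0.0, 105.0]
wrist_force: [0.5, 0.6, -0.1]
opening: 0.0848
grasp_force: 0.0
```

play_rows(increments=[{"slide": [-24, 0, 0], "angular": [0, 0, 0], "claw": 1}, {"slide": [-24, -1, 0], "angular": [0, 0, 0], "claw": 1}, {"slide": [-24, -1, 0], "angular": [0, 0, 0], "claw": 1}, {"slide": [-24, -1, 0], "angular": [0, 0, 0], "claw": 1}, {"slide": [-24, -1, 0], "angular": [0, 0, 0], "claw": 1}, {"slide": [-24, 0, 0], "angular": [0, 0, 0], "claw": 1}, {"slide": [-24, 0, 0], "angular": [0, 0, 0], "claw": 1}, {"slide": [0, 0, 0], "angular": [0, 0, 0], "claw": 1}])

```text
time: 6.85
ee_pos: [0.4726, 0.0479, 0.2468]
tcp_rot: [150.0, 0.0, 104.8]
wrist_force: [1.2, 0.8, -0.5]
opening: 0.0854
grasp_force: 0.0
```

```bash
python3 - <<'E'
from h import *
import pickle
D=DR()
togo(np.array([.5145,.0599,.1703])+D@[0,0,.09],tool_dock())
pickle.dump(bot.camera_info("wrist"),open("w4.pkl","wb"))
cv2.imwrite("pics/w4.png",bot.camera("wrist")[:,:,::-1])
E
```

```text
rotvec deg [ 0.02  0.11 -0.17] slide after rot mm [ 0.7 -0.4 -2. ] slide before [ 0.7 -0.5 -2. ] t 6.85
```

View pics/w4.png

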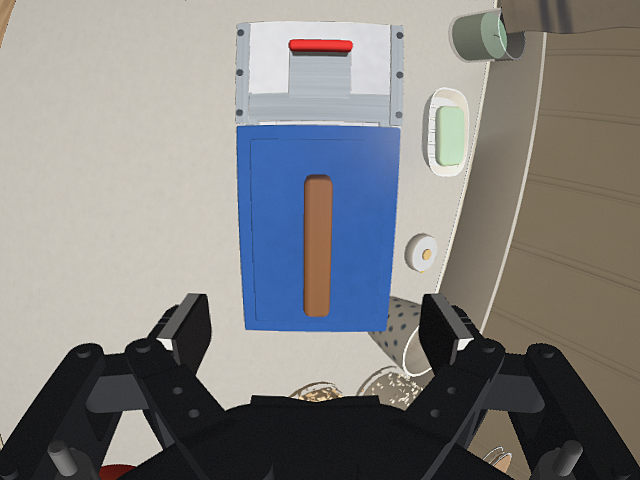

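The view shows bar ends at (317,176) and (315,316), and the red grip at (320,45) closed up to the dock with the fork over the lugs.

```bash
python3 - <<'E'
from h import *
import pickle
ci=pickle.load(open("w4.pkl","rb")); im=cv2.imread("pics/w4.png")[:,:,::-1].copy()
m=biggest(wood(im),(290,165,345,325)); c,e,b=ends(m); print(c,e)
p,R,o=cur()
B=np.array([.5145,.0599,.1703])
def hit(uv,n,q):
    o_,d=ray("wrist",*uv,ci); return o_+d*(n@(q-o_))/(n@d)
n=-R[:,2]
for h in (.010,.013):
    q=B+n*h
    P=[R.T@(hit(u,n,q)-p)*1e3 for u in [c,*e]]
    print(h,np.round(P,1)); 
    d=P[2]-P[1]; print("len",np.linalg.norm(d),"ang",np.degrees(np.arctan2(d[1],d[0])))
print("mug",plane(ray("top",398,155),.09))
E
```

```text
[318. 245.] [(np.float32(318.0), np.float32(175.0)), (np.float32(318.0), np.float32(315.0))]
0.01 [[  3.9   4.   77.9]
 [ 44.    3.9  77.9]
 [-41.6   4.2  77.9]]
len 85.649457305547 ang 179.81783749700386
0.013 [[  4.9   4.   74.9]
 [ 44.4   3.9  74.9]
 [-40.    4.1  74.9]]
len 84.37989476681079 ang 179.81783749700386
mug [ 0.77092216 -0.07002882  0.09      ]
```

play_rows(increments=[{"slide": [2, 3, 10], "angular": [0, 0, 0], "claw": 1}, {"slide": [0, 0, 14], "angular": [0, 0, 0], "claw": 1}, {"slide": [0, 0, 14], "angular": [0, 0, 0], "claw": 1}, {"slide": [0, 0, 14], "angular": [0, 0, 0], "claw": 1}, {"slide": [0, 0, 12], "angular": [0, 0, 0], "claw": 0.4}, {"slide": [0, 0, 10], "angular": [0, 0, 0], "claw": 0.2}, {"slide": [0, 0, 9], "angular": [0, 0, 0], "claw": 0.0}, {"slide": [0, 0, 0], "angular": [0, 0, 0], "claw": -0.2}])

```text
time: 7.7
ee_pos: [0.5142, 0.0637, 0.174]
tcp_rot: [150.1, -0.1, 105.0]
wrist_force: [0.4, 0.1, -1.1]
opening: 0.0343
grasp_force: 0.0
```

```bash
python3 - <<'E'
from h import *
print(bot.get_obs()["wrist_force"])
w=bot.camera("wrist")[150:450,150:490];s=cv2.resize(bot.camera("scene")[180:360,200:400],(333,300))
cv2.imwrite("pics/p5.png",np.hstack([w,s])[:,:,::-1])
E
```

```text
[ 0.40488125  0.14584632 -1.10027042]
```

View pics/p5.png

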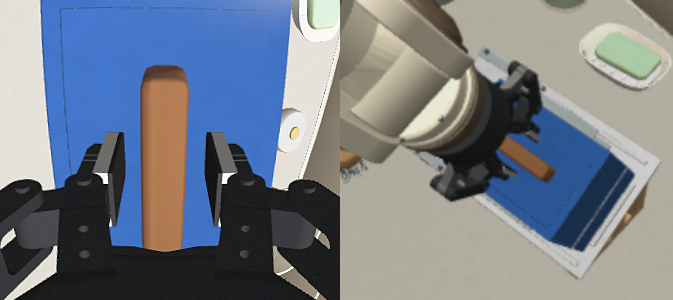

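The bar (crop x 142–188) is centred between the pads (118 and 212). Closing.

play_rows(increments=[{"slide": [0, 0, 0], "angular": [0, 0, 0], "claw": -0.5}, {"slide": [0, 0, 0], "angular": [0, 0, 0], "claw": -0.7}, {"slide": [0, 0, 0], "angular": [0, 0, 0], "claw": -1}, {"slide": [0, 0, 0], "angular": [0, 0, 0], "claw": -1}, {"slide": [0, 0, 0], "angular": [0, 0, 0], "claw": -1}, {"slide": [0, 0, 0], "angular": [0, 0, 0], "claw": -1}], squeeze=90)

```text
time: 8.4
ee_pos: [0.5138, 0.0632, 0.1757]
tcp_rot: [150.1, -0.0, 105.0]
wrist_force: [-5.5, -2.5, -0.4]
opening: 0.0144
grasp_force: 87.6
```

play_rows(increments=[{"slide": [0, 0, -2], "angular": [0, 0, 0], "claw": -1}, {"slide": [0, 0, -2], "angular": [0, 0, 0], "claw": -1}, {"slide": [0, 0, -3], "angular": [0, 0, 0], "claw": -1}])

```text
time: 8.7
ee_pos: [0.5104, 0.0626, 0.1801]
tcp_rot: [150.2, -0.1, 105.0]
wrist_force: [7.8, 1.1, -13.9]
opening: 0.0146
grasp_force: 87.7
```

play_rows(increments=[{"slide": [0, 0, -3], "angular": [0, 0, 0], "claw": -1}, {"slide": [0, 0, -3], "angular": [0, 0, 0], "claw": -1}, {"slide": [0, 0, -3], "angular": [0, 0, 0], "claw": -1}])

```text
time: 9.0
ee_pos: [0.506, 0.0615, 0.1878]
tcp_rot: [150.2, -0.1, 105.0]
wrist_force: [7.0, 2.5, -14.4]
opening: 0.0145
grasp_force: 87.7
```

play_rows(increments=[{"slide": [0, 0, -4], "angular": [0, 0, 0], "claw": -1}, {"slide": [0, 0, -4], "angular": [0, 0, 0], "claw": -1}, {"slide": [0, 0, -4], "angular": [0, 0, 0], "claw": -1}, {"slide": [0, 0, -4], "angular": [0, 0, 0], "claw": -1}, {"slide": [0, 0, -4], "angular": [0, 0, 0], "claw": -1}, {"slide": [0, 0, -4], "angular": [0, 0, 0], "claw": -1}])

```text
time: 9.6
ee_pos: [0.4945, 0.0584, 0.2087]
tcp_rot: [150.2, -0.1, 105.0]
wrist_force: [9.2, 2.5, -15.8]
opening: 0.0146
grasp_force: 87.7
```

play_rows(increments=[{"slide": [0, 0, -4], "angular": [0, 0, 0], "claw": -1}, {"slide": [0, 0, -4], "angular": [0, 0, 0], "claw": -1}, {"slide": [0, 0, -4], "angular": [0, 0, 0], "claw": -1}, {"slide": [0, 0, -4], "angular": [0, 0, 0], "claw": -1}, {"slide": [0, 0, -4], "angular": [0, 0, 0], "claw": -1}, {"slide": [0, 0, -4], "angular": [0, 0, 0], "claw": -1}])

```text
time: 10.2
ee_pos: [0.483, 0.0553, 0.2295]
tcp_rot: [150.2, -0.1, 105.0]
wrist_force: [7.9, 2.3, -12.9]
opening: 0.0147
grasp_force: 87.8
```

play_rows(increments=[{"slide": [0, 0, -4], "angular": [0, 0, 0], "claw": -1}, {"slide": [0, 0, -4], "angular": [0, 0, 0], "claw": -1}, {"slide": [0, 0, -4], "angular": [0, 0, 0], "claw": -1}, {"slide": [0, 0, -4], "angular": [0, 0, 0], "claw": -1}, {"slide": [0, 0, -4], "angular": [0, 0, 0], "claw": -1}, {"slide": [0, 0, -4], "angular": [0, 0, 0], "claw": -1}, {"slide": [0, 0, -4], "angular": [0, 0, 0], "claw": -1}])

```text
time: 10.9
ee_pos: [0.4698, 0.0515, 0.2558]
tcp_rot: [150.0, -0.1, 105.0]
wrist_force: [-1.0, 0.1, -3.6]
opening: 0.0145
grasp_force: 89.9
```

play_rows(increments=[{"slide": [0, 0, -10], "angular": [0, 0, 0], "claw": -1}, {"slide": [0, 0, -15], "angular": [0, 0, 0], "claw": -1}, {"slide": [0, 0, -15], "angular": [0, 0, 0], "claw": -1}, {"slide": [0, 0, 0], "angular": [0, 0, 0], "claw": -1}])

```text
time: 11.3
ee_pos: [0.4506, 0.0462, 0.2928]
tcp_rot: [149.8, -0.0, 105.0]
wrist_force: [0.3, 0.1, -2.9]
opening: 0.0143
grasp_force: 90.2
```

```bash
python3 - <<'E'
from h import *
cv2.imwrite("pics/s6.png",bot.camera("scene")[:,:,::-1])
Rt=Ro.from_euler("xyz",[180,0,105],degrees=True).as_matrix()
togo(np.array([.38,-.10,.16]),Rt); print(bot.get_obs()["q"].round(1))
E
```

```text
rotvec deg [ 3.012e+01 -3.000e-02 -1.000e-02] slide after rot mm [-123.  -106.2  131.4] slide before [-123.  -157.8   60.3] t 11.35
[  2.1 -36.1 -23.6  73.    6.5  78.8]
```

View pics/s6.png

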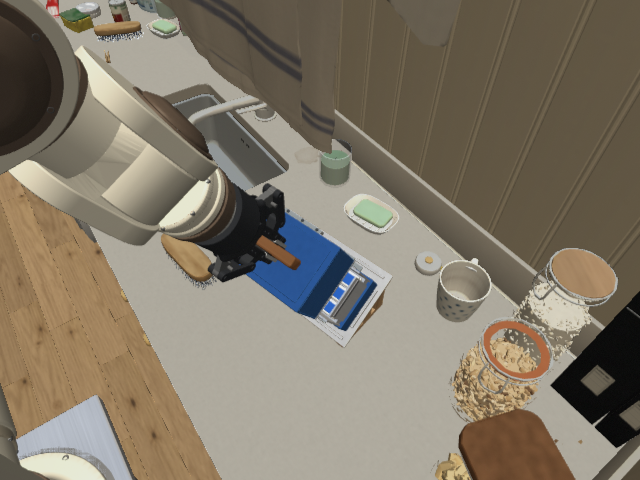

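The lid is off (about (310,265)) and the caddy's interior shows in the dock at (345,295); everything else is undisturbed. Next I bring the lid upright and carry it.

play_rows(increments=[{"slide": [0, 0, 0], "angular": [4, 0, 0], "claw": -1}, {"slide": [0, 0, 0], "angular": [5, 0, 0], "claw": -1}, {"slide": [0, 0, 0], "angular": [5, 0, 0], "claw": -1}, {"slide": [0, 0, 0], "angular": [5, 0, 0], "claw": -1}, {"slide": [0, 0, 0], "angular": [5, 0, 0], "claw": -1}, {"slide": [0, 0, 0], "angular": [4, 0, 0], "claw": -1}, {"slide": [0, 0, 0], "angular": [2.1, 0, 0], "claw": -1}, {"slide": [0, 0, 0], "angular": [0, 0, 0], "claw": -1}])

```text
time: 12.15
ee_pos: [0.4516, 0.0467, 0.2884]
tcp_rot: [-179.7, -0.1, 105.0]
wrist_force: [-0.4, -0.2, -2.9]
opening: 0.0142
grasp_force: 89.9
```

play_rows(increments=[{"slide": [-10, -9, 0], "angular": [0, 0, 0], "claw": -1}, {"slide": [-18, -16, 0], "angular": [0, 0, 0], "claw": -1}, {"slide": [-18, -16, 0], "angular": [0, 0, 0], "claw": -1}, {"slide": [-20, -16, 5], "angular": [0, 0, 0], "claw": -1}, {"slide": [-20, -16, 10], "angular": [0, 0, 0], "claw": -1}, {"slide": [-20, -16, 15], "angular": [0, 0, 0], "claw": -1}, {"slide": [-17, -16, 20], "angular": [0, 0, 0], "claw": -1}, {"slide": [0, 0, 20], "angular": [0, 0, 0], "claw": -1}])

```text
time: 12.95
ee_pos: [0.3794, -0.1017, 0.2198]
tcp_rot: [180.0, 0.1, 104.8]
wrist_force: [0.7, 0.7, -4.1]
opening: 0.0144
grasp_force: 89.7
```

```bash
python3 - <<'E'
from h import *
Rt=Ro.from_euler("xyz",[180,0,105],degrees=True).as_matrix()
togo(np.array([.38,-.10,.104]),Rt); print(bot.get_obs()["q"].round(1))
s=bot.camera("scene")[200:480,100:460];t=bot.camera("top")[180:460,240:600]
cv2.imwrite("pics/p7.png",np.hstack([s,t])[:,:,::-1])
E
```

```text
rotvec deg [ 0.02  0.06 -0.15] slide after rot mm [  1.5   1.  115.8] slide before [  1.6   1.  115.8] t 12.95
[-15.  -17.  -13.5  93.5  -0.   60.2]
```

View pics/p7.png

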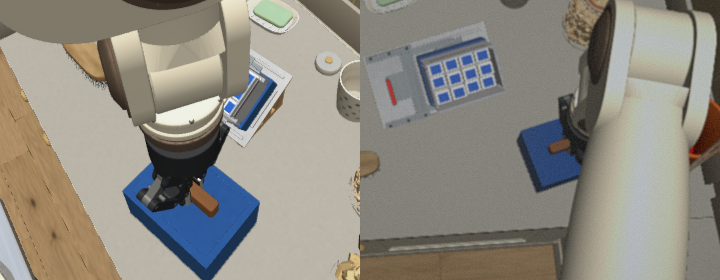

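Both views show the lid hanging over clear worktop, away from the dock. Next I lower it.

play_rows(increments=[{"slide": [0, 0, 12], "angular": [0, 0, 0], "claw": -1}, {"slide": [0, 0, 20], "angular": [0, 0, 0], "claw": -1}, {"slide": [0, 0, 20], "angular": [0, 0, 0], "claw": -1}, {"slide": [0, 0, 20], "angular": [0, 0, 0], "claw": -1}, {"slide": [0, 0, 16], "angular": [0, 0, 0], "claw": -1}, {"slide": [0, 0, 10], "angular": [0, 0, 0], "claw": -1}, {"slide": [0, 0, 5], "angular": [0, 0, 0], "claw": -1}, {"slide": [0, 0, 0], "angular": [0, 0, 0], "claw": -1}])

```text
time: 13.85
ee_pos: [0.3808, -0.0994, 0.1171]
tcp_rot: [-179.9, -0.1, 105.0]
wrist_force: [-0.0, -0.2, -2.7]
opening: 0.0149
grasp_force: 89.7
```

play_rows(increments=[{"slide": [0, 0, 2], "angular": [0, 0, 0], "claw": -1}, {"slide": [0, 0, 2], "angular": [0, 0, 0], "claw": -1}, {"slide": [0, 0, 0], "angular": [0, 0, 0], "claw": -1}])

```text
time: 14.15
ee_pos: [0.3809, -0.0996, 0.1133]
tcp_rot: [-179.9, -0.0, 105.0]
wrist_force: [-0.2, -0.1, -2.9]
opening: 0.0145
grasp_force: 89.7
```

play_rows(increments=[{"slide": [0, 0, 1], "angular": [0, 0, 0], "claw": -1}, {"slide": [0, 0, 1], "angular": [0, 0, 0], "claw": -1}, {"slide": [0, 0, 0], "angular": [0, 0, 0], "claw": -1}])

```text
time: 14.45
ee_pos: [0.3807, -0.0996, 0.111]
tcp_rot: [-179.9, -0.1, 105.0]
wrist_force: [1.0, -0.2, -3.6]
opening: 0.0147
grasp_force: 89.7
```

play_rows(increments=[{"slide": [0, 0, 2], "angular": [0, 0, 0], "claw": -1}, {"slide": [0, 0, 1], "angular": [0, 0, 0], "claw": -1}, {"slide": [0, 0, 0], "angular": [0, 0, 0], "claw": -1}])

```text
time: 14.75
ee_pos: [0.3806, -0.0995, 0.1079]
tcp_rot: [-179.9, -0.1, 105.0]
wrist_force: [-0.5, -0.6, -4.0]
opening: 0.0146
grasp_force: 89.7
```

play_rows(increments=[{"slide": [0, 0, 1], "angular": [0, 0, 0], "claw": -1}, {"slide": [0, 0, 1], "angular": [0, 0, 0], "claw": -1}, {"slide": [0, 0, 0], "angular": [0, 0, 0], "claw": -1}])

```text
time: 15.05
ee_pos: [0.3807, -0.0995, 0.1059]
tcp_rot: [-179.9, -0.1, 105.0]
wrist_force: [-0.2, 0.4, -2.5]
opening: 0.0146
grasp_force: 89.7
```

play_rows(increments=[{"slide": [0, 0, 1], "angular": [0, 0, 0], "claw": -1}, {"slide": [0, 0, 0], "angular": [0, 0, 0], "claw": -1}])

```text
time: 15.25
ee_pos: [0.3807, -0.0995, 0.105]
tcp_rot: [-179.9, -0.1, 105.0]
wrist_force: [-0.0, 0.3, -4.4]
opening: 0.0145
grasp_force: 89.7
```

play_rows(increments=[{"slide": [0, 0, 1], "angular": [0, 0, 0], "claw": -1}, {"slide": [0, 0, 0], "angular": [0, 0, 0], "claw": -1}])

```text
time: 15.45
ee_pos: [0.3807, -0.0995, 0.104]
tcp_rot: [-179.9, -0.1, 105.0]
wrist_force: [-0.2, 0.2, -2.8]
opening: 0.0149
grasp_force: 89.7
```

play_rows(increments=[{"slide": [0, 0, 1], "angular": [0, 0, 0], "claw": -1}, {"slide": [0, 0, 0], "angular": [0, 0, 0], "claw": -1}])

```text
time: 15.65
ee_pos: [0.3809, -0.0997, 0.1036]
tcp_rot: [-179.9, -0.0, 105.0]
wrist_force: [-2.2, -0.8, 3.5]
opening: 0.0147
grasp_force: 90.9
```

play_rows(increments=[{"slide": [0, 0, 1], "angular": [0, 0, 0], "claw": -1}, {"slide": [0, 0, 0], "angular": [0, 0, 0], "claw": -1}])

```text
time: 15.85
ee_pos: [0.381, -0.0999, 0.1032]
tcp_rot: [-180.0, 0.0, 105.0]
wrist_force: [-4.1, -3.6, 9.1]
opening: 0.0144
grasp_force: 91.7
```

The lid is down on the worktop (force reversed to +9 N). Release and withdraw.

play_rows(increments=[{"slide": [0, 0, 0], "angular": [0, 0, 0], "claw": -0.5}, {"slide": [0, 0, 0], "angular": [0, 0, 0], "claw": -0.3}, {"slide": [0, 0, 0], "angular": [0, 0, 0], "claw": -0.1}, {"slide": [0, 0, 0], "angular": [0, 0, 0], "claw": 0.2}, {"slide": [0, 0, 0], "angular": [0, 0, 0], "claw": 0.2}, {"slide": [0, 0, -8], "angular": [0, 0, 0], "claw": 0.2}, {"slide": [0, 0, -15], "angular": [0, 0, 0], "claw": 0.2}, {"slide": [0, 0, -20], "angular": [0, 0, 0], "claw": 0.2}])

```text
time: 16.65
ee_pos: [0.3806, -0.0995, 0.1462]
tcp_rot: [-179.9, -0.1, 105.0]
wrist_force: [0.3, -0.6, 0.1]
opening: 0.0516
grasp_force: 0.0
```

play_rows(increments=[{"slide": [0, 0, -25], "angular": [0, 0, 0], "claw": 0.2}, {"slide": [0, 0, -25], "angular": [0, 0, 0], "claw": 0.2}, {"slide": [0, 0, -25], "angular": [0, 0, 0], "claw": 0.2}, {"slide": [0, 0, 0], "angular": [0, 0, 0], "claw": 0.2}, {"slide": [0, 0, 0], "angular": [0, 0, 0], "claw": 0.2}])

```text
time: 17.15
ee_pos: [0.3813, -0.0997, 0.2211]
tcp_rot: [-180.0, -0.0, 105.0]
wrist_force: [0.3, 0.3, -0.6]
opening: 0.0513
grasp_force: 0.0
```

```bash
python3 - <<'E'
from h import *
s=bot.camera("scene")[160:480,150:400];w=cv2.resize(bot.camera("wrist"),(427,320))
cv2.imwrite("pics/p8.png",np.hstack([s,w])[:,:,::-1])
E
```

```text
(no output)
```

View pics/p8.png

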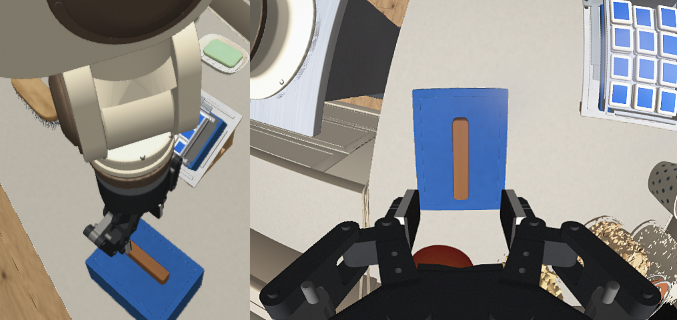

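The lid stands upright on clear worktop (scene crop ~(150,265)), the gripper is free of it, and the caddy sits in the dock. Handing in.

```bash
python3 -c "
from workcell import bot
print(bot.job_done())"
```

```text
the job is handed in; nothing more can be done
None
```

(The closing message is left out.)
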